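# Click the washer programme wheel to its mark and start

### The job

On the steel washer start console, flick the star-shaped thumbwheel round with a fingertip, click by click over the top towards the start button, until its one long crossbarred tab stops exactly opposite the fixed pointer, without ever clicking past it. Let go of the wheel, then press the round start button fully down and let it come back up. Do not grip anything, and leave the bottle, carton and cup where they stand.

Things in the scene. Friction and masses are not known exactly. Their poses are not given: they have to be found in the camera images.
- console: fixed steel start console: box 140 mm (own x) by 330 mm (own y), flat top 75 mm above the table. Origin on the table under the wheel; the box reaches from own y -125 to +205 mm. Own x points away from the robot at yaw 0, own y runs from the wheel to the start button, z up. 'Own' below means this frame
- wheel (a joint): tab angle (rad): 0 = crossbarred tab straight up, grows as the wheel's top moves to own +y. It clicks every 36 deg (0.628 rad): at rest it is a multiple of that, so one lug is straight up, others 36 deg each side. Under half a click it springs back, beyond half it snaps on; 2 to 4 N at a lug's end. Starts at 0, -36 or -72 deg; must end at +72 deg (1.257 rad), two clicks past straight up
- axle (a point): centre of the white star wheel, 97 mm above the table over the console's origin. The wheel stands in a slot and turns about this level axle along own x: hub disc of 30 mm radius, 10 lugs 36 deg apart, 8 mm thick, 16 mm wide along the axle, ends 50 mm from the axle. Cheek plates (24 mm along y, top 109 mm above the table) at own x +-22 mm carry it
- tab (a point): end of the wheel's one long tab: the lug whose end carries a crossbar, 8 mm thick and 32 mm long along the axle, 54 mm from the axle (outermost 58 mm)
- mark (a point): tip of the fixed pointer, a bent steel rod 7 mm thick standing on the console at own y +88 mm (top 129 mm above the table). The tip points at the axle from 64 mm, 72 deg from straight up on the +y side. The tab is at its mark when its end is opposite this tip, about 10 mm away
- start_top (a point): centre of the top of the round steel start button (36 mm diameter) on the console, at own y +150 mm; it is pressed straight down, travel 6 mm, about 5 N fully down, springs back
- start (a joint): travel of the start button (m): 0 up, 0.006 fully down
- softener: loose bottle, 68 mm diameter, 190 mm tall, bystander; origin at the centre of its underside
- carton: loose carton 70 x 110 x 160 mm tall, bystander; origin at the centre of its underside
- cup: loose white cup, 72 mm diameter, 60 mm tall, bystander; origin at the centre of its underside

How it is judged:
On the way, in this order (a step that is already met when the one before it is completed fails the run):
1. the wheel rests in the click at the mark, let go (value of joint wheel between 1.107 and 1.407 rad and contact force between the fingers and console below 0.1 N), for 0.2 s.
2. the start button is pressed down (value of joint start above 0.0045 m).
At the end, for the whole second after the job is handed in: The wheel rests with its tab at the mark (1.257 rad, within 0.15 rad), the start button has been pressed to at least 4.5 mm after that and is up again (under 1.5 mm), and the bottle, carton and cup stand within 20 mm of where they were (value of joint wheel between 1.107 and 1.407 rad and value of joint start below 0.0015 m and distance of each of softener, carton, cup from where it was at the start of the episode below 0.02 m); the robot touches nothing.
It fails at once if the wheel is clicked past the mark (value of joint wheel above 1.65 rad).
It fails at once if the wheel is clicked the wrong way, back past the tab at -72 degrees (value of joint wheel below -1.75 rad).
It fails at once if the start button is pressed while the wheel is not at its mark (value of joint start above 0.003 m and (value of joint wheel below 1.107 rad or value of joint wheel above 1.407 rad)).
It fails at once if a bystander is shoved, lifted or tipped (distance of any of softener, carton, cup from where it was at the start of the episode above 0.03 m or angle between any of softener, carton, cup's own z axis and vertical above 0.3 rad).
It also fails if it takes over 51 s, if anything falls off the work surface, if the arm or the gripper's body presses on something with over 40 N, if the wrist force passes 120 N, or if a joint passes its speed limit or range.

### The arm

A 7-joint arm with a two-finger parallel gripper is mounted at the origin on the work surface. World frame = base frame: x ahead of the robot, y to its left, z up, the work surface at z = 0. Lengths are in m, angles in rad, forces in N, time in s.
With the tool pointing down it reaches from about 0.425 to 0.875 m from the base axis. Payload 4.7 kg.
Tool frame: the origin (TCP) lies midway between the tips of the shut fingers; the grasp point (between the pads) lies 19 mm behind it (ctrl.grip_depth is the distance from the TCP to the grasp point, in m); z points along the fingers, y is the line along which they close (so a half turn about z gives the same grasp; the last joint's range is limited). The gripper opens to 87 mm and grips with 3 to 60 N. Pads are 19 mm wide; open, the fingers measure 117 mm over their backs; the gripper's body (75 mm by 190 mm) begins 51 mm behind the grasp point.
Start: joints at [-1.302, 0.321, -0.07, 1.45, 0.023, 1.371, -0.057], TCP at [0.164, 0.629, 0.223] pointing down, gripper open.
Joint ranges: [-2.86, 2.86], [-0.3, 2.09], [-1.38, 1.24], [0.06, 2.45], [-1.56, 4.7], [0.09, 2.05], [-2.69, 2.69]. Speed limits (rad/s): [2.57, 2.57, 3.14, 3.14, 3.14, 3.14, 3.14].

### API

Orientations are given as a unit quaternion [w, x, y, z].
In Python, from workcell import ctrl, viewer, close_job gives the robot as it stands. The module is installed in compiled form; this text tells all that it offers.
- The arm moves only by the tool play_rows, never from a script. Its arguments are lists of equal length, an entry for each row: "travel": the shift along the tool's x, y, z each as a share of 0.15 m, from -1 to 1, a list of three; "twist": the turn, a rotation vector about the tool's x, y, z each as a share of 0.5 rad, from -1 to 1, a list of three; "grip": the opening, from 0 (shut) to 1 (fully open). In form: {"travel": [[x, y, z], ...], "twist": [[ax, ay, az], ...], "grip": [grip, ...]}. A call has 1 to 5 rows; each row is the pose to reach, as a shift and turn from the pose commanded when the call began, along the tool's axes at that moment; what a row does not reach only later rows make up. A row lasts 1/12 s, in which the tool goes at most 41.7 mm and 7.16 degrees, less where a joint would pass 70% of its speed; a pose out of reach is approached as far as the arm can. A call with a number of a shift or a turn outside -1 to 1 is refused whole. A call with a gripper value outside its range is refused whole. The fingers move at their own pace and stop on an object; "grip_force" is the grip in N (left out, the last holds). Time passes only in rows, so rows that repeat a pose let the fingers close. It gives the time, the measured TCP pose, the force, the opening and the grip force at its end, in the units of the state.
- ctrl.read_state(): the state, without advancing time (a new reading comes with each control period).
- viewer.read_camera(name): name is "scene" or "top" or "wrist"; returns a dict with "color" (480x640x3 uint8, red, green, blue), "range_z" (480x640 float32, m along the optical axis (not along the pixel's ray), 0 where there is no reading), "intrinsics" (3x3 intrinsics, pixels), "k1" (the pictures are not rectified: a ray, as slopes to the right and down, at radius r is drawn at 1 + k1 r^2 times it, then the intrinsics apply), "eye" and "orientation" of the camera in the world. Camera axes: x right, y down, z forward; pixel columns grow to the right and rows downward; lengths in m; the calibration is good to about 2 mm. A picture is of the moment at which its call begins.
- close_job(): hands the job in; it is judged then, once.
The state is a dict: "time": time; "q": joint angles; "dq": joint speeds; "tau": joint torques, N m; "position": TCP position; "ee_rot": TCP orientation; "ft_force": force on the tool from outside, world axes, zero at the start; "wrist_torque": the same for the moment, N m; "width": opening from 0.0 (shut) to 1.0 (fully open); "finger_force": force on a finger pad.
Only numpy, scipy, OpenCV 4.12 (cv2) and the standard library are available. Lean on these libraries where they do the work, as an engineer would, in place of code of your own. Each camera call takes 0.05 s, during which the arm holds its last target. There are 200 camera calls.

## Working session

There is one attempt and no reset: what is moved stays moved. The work goes in short steps, Python scripts to look and compute and a tool call to move; the robot and the scene stay as the last step left them, time stands still between calls to the robot, and variables do not carry over. Pictures are saved under pics/ and viewed, at most 10 in all, crops included, and the job is handed in when it is done.

Besides the shell and the picture viewer there is one more tool, called after ">>>" as name(argument=value, ...) on one line, values as JSON. play_rows: Moves the arm, as the interface text tells. Its arguments: {"type":"object","properties":{"travel":{"type":"array","items":{"type":"array","items":{"type":"number"}}},"twist":{"type":"array","items":{"type":"array","items":{"type":"number"}}},"grip":{"type":"array","items":{"type":"number"}},"grip_force":{"type":"number"}},"required":["travel","twist","grip"]}

```bash
mkdir -p pics
cat > h.py <<'E'
import numpy as np, cv2
from workcell import ctrl, viewer
from scipy.spatial.transform import Rotation as R
def rot(q): return R.from_quat([q[1],q[2],q[3],q[0]]).as_matrix()
def orient(o):
    o=np.array(o); return o if o.shape==(3,3) else rot(o)
def cloud(c):
    K=np.array(c["intrinsics"]); v,u=np.mgrid[0:480,0:640]
    d=np.array([c["k1"],0,0,0,0],float)
    p=cv2.undistortPoints(np.stack([u,v],-1).reshape(-1,1,2).astype(float),K,d).reshape(480,640,2)
    z=c["range_z"]; P=np.dstack([p[...,0]*z,p[...,1]*z,z])@orient(c["orientation"]).T+np.array(c["eye"])
    P[z==0]=np.nan; return P
def save(c,n): cv2.imwrite(n,c["color"][...,::-1])
E
python3 - <<'E'
from h import *
s=ctrl.read_state(); print(s)
for n in("scene","top"):
    c=viewer.read_camera(n); save(c,f"pics/{n}0.png"); np.save(f"{n}0.npy",cloud(c)); print(n,c["eye"],c["orientation"],c["k1"],c["intrinsics"])
E
```

```text
{'time': 0.0, 'q': array([-1.30191096,  0.32178441, -0.07011965,  1.45169528,  0.0226061 ,
        1.37078495, -0.05687606]), 'dq': array([ 0.00067335,  0.00082528,  0.00038831, -0.00027475,  0.00021477,
       -0.00073225,  0.00090043]), 'tau': array([ 5.05238149e-04, -4.91290605e+01, -4.03340813e-01, -3.12524414e+01,
       -6.37893146e-02,  4.37620562e-02,  1.81438586e-04]), 'position': array([0.16371312, 0.62846738, 0.22147666]), 'ee_rot': array([-7.27351229e-05,  1.27004038e-01,  9.91901753e-01, -9.39338660e-04]), 'ft_force': array([0.96080924, 0.50231935, 0.62542912]), 'wrist_torque': array([-0.02792373,  0.02719319, -0.00921469]), 'finger_force': 0.0, 'width': 1.0002493829712795}
scene [ 1.34367047 -0.60381006  0.95859428] [-0.37162368  0.80849951  0.41796931 -0.18310116] 0.05537311343111683 [[618.40610151   0.         319.07786258]
 [  0.         618.40610151 236.29262198]
 [  0.           0.           1.        ]]
top [ 0.45805011 -0.01612942  1.35063532] [-0.03770313  0.71042392 -0.70239703  0.02268787] -0.05794466672352321 [[552.01404832   0.         308.54174333]
 [  0.         552.01404832 246.52855678]
 [  0.           0.           1.        ]]
```

View pics/scene0.png

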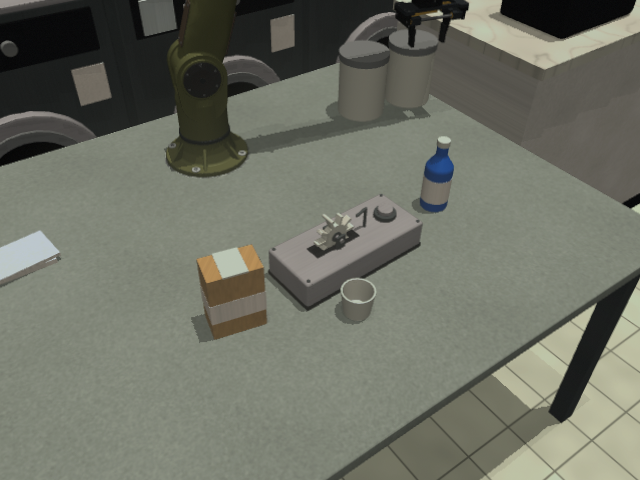

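View pics/top0.png

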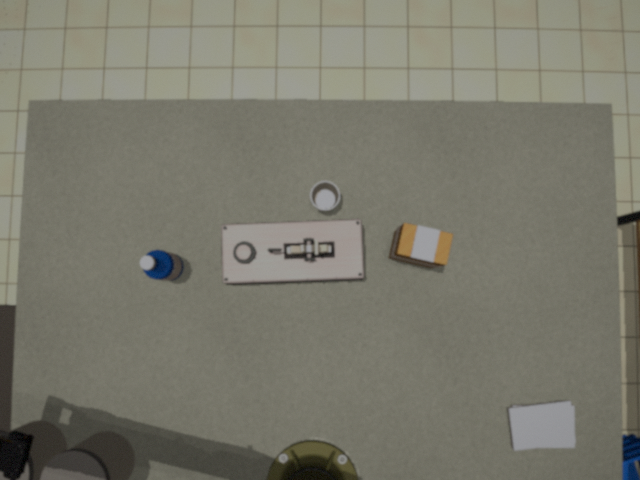

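The scene view shows the console at about (345,245), with the wheel at (335,232), pointer at (362,215) and button at (385,211). The cup is at (357,300), the carton at (233,290) and the bottle at (436,180). In the top view the console spans (222–364, 221–283), its own +y runs left, and the button is at (244,252).

Run:
```python
from h import *
P=np.load("top0.npy"); S=np.load("scene0.npy")
for n,A in(("top",P),("scene",S)):
    m=(abs(A[...,2]-.075)<.005)&(A[...,0]>.3)&(A[...,0]<.75)&(abs(A[...,1]-.02)<.3)
    k,l,st,_=cv2.connectedComponentsWithStats(m.astype(np.uint8))
    i=1+np.argmax(st[1:,4]); Q=A[l==i]
    r=cv2.minAreaRect((Q[:,:2]*1000).astype(np.float32)); print(n,st[i],r,np.median(Q[:,2]))
    # button: z 0.08..0.1
    box=cv2.boxPoints(r)/1000; print(box.round(4).tolist())
def near(A,x,y): return A[y,x].round(4)
print("top btn",near(P,244,252),"axle",near(P,309,250),"bottle",near(P,149,263),"cup rim",near(P,312,197),near(P,340,197),"carton",near(P,425,244))
c=viewer.read_camera("scene")["color"][...,::-1]; t=viewer.read_camera("top")["color"][...,::-1]
a=cv2.resize(c[190:280,290:410],None,fx=6,fy=6,interpolation=2)
b=cv2.resize(t[215:290,215:370],None,fx=5,fy=5,interpolation=2)
cv2.imwrite("pics/sc1.png",a); cv2.imwrite("pics/tc1.png",b)
```

```text
top [ 221  219  143   65 7010] ((557.216796875, 50.96112823486328), (139.99533081054688, 329.681396484375), 2.895933151245117) 0.07535152190980465
[[0.4790000021457672, 0.21209999918937683], [0.49559998512268066, -0.11720000207424164], [0.6355000138282776, -0.11010000109672546], [0.6187999844551086, 0.2190999984741211]]
scene [ 269  194  154   95 5100] ((561.5711059570312, 51.32647705078125), (142.2449188232422, 332.0933837890625), 3.104175329208374) 0.07524611068617165
[[0.48159998655319214, 0.21330000460147858], [0.49950000643730164, -0.11829999834299088], [0.6416000127792358, -0.11060000211000443], [0.6236000061035156, 0.22100000083446503]]
top btn [0.5515 0.1592 0.0926] axle [0.5548 0.0094 0.1292] bottle [0.5187 0.3489 0.1884] cup rim [0.6889 0.0055 0.0441] [ 0.6979 -0.0631 -0.0028] carton [ 0.5679 -0.2418  0.1609]
```

View pics/sc1.png

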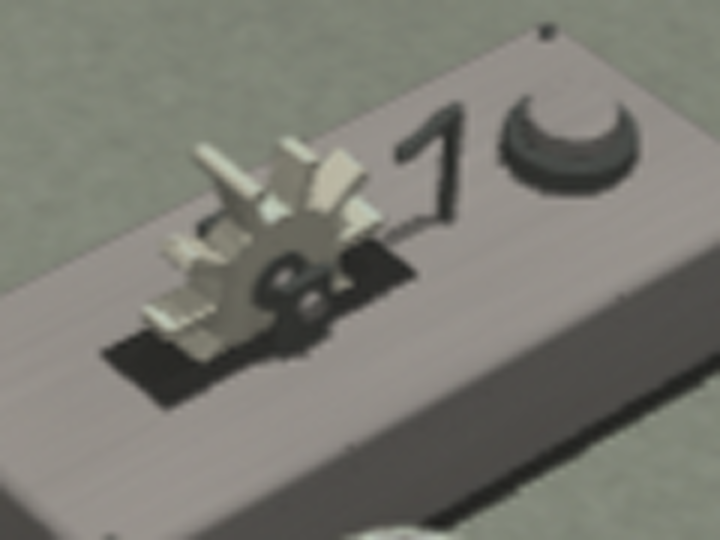

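View pics/tc1.png

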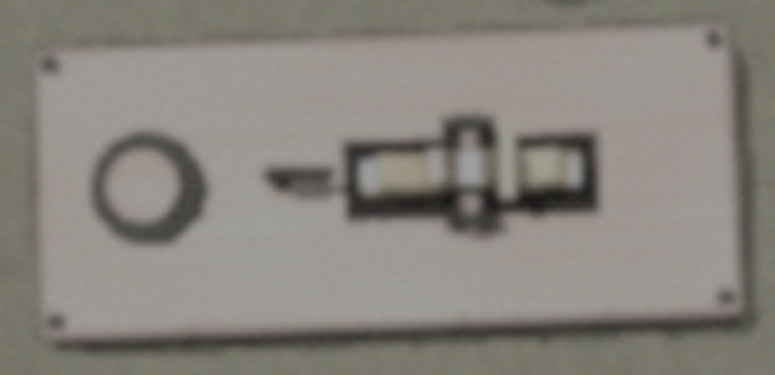

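Run:
```python
from h import *
yaw=np.radians(3.0); ax=np.array([np.cos(yaw),np.sin(yaw)]); ay=np.array([-np.sin(yaw),np.cos(yaw)])
# yaw sign: long axis from corners
d=np.array([.479,.2121])-np.array([.4956,-.1172]); ay=d/np.linalg.norm(d); ax=np.array([ay[1],-ay[0]]); print(ax,ay)
for n,cen in(("top",(.5572,.0510)),("scene",(.5616,.0513))):
    A=np.load(n+"0.npy"); o=np.array(cen)-.040*ay; print(n,"origin",o,"start",o+.15*ay)
    d=A[...,:2]-o; X=d@ax*1000; Y=d@ay*1000; Z=A[...,2]*1000
    m=(abs(X)<30)&(abs(Y)<100)&(Z>112)
    v,u=np.where(m)
    T=np.c_[u,v,X[m],Y[m],Z[m],np.degrees(np.arctan2(Y[m],Z[m]-97)),np.hypot(Y[m],Z[m]-97)].round(0).astype(int)
    for t in T[np.argsort(T[:,3])]: print(*t)
    m=(abs(X)<25)&(abs(Y-150)<25)&(Z>82); print("btn",m.sum(),X[m].mean(),Y[m].mean(),np.median(Z[m]))
```

```text
[0.99873183 0.05034603] [-0.05034603  0.99873183]
top origin [0.55921384 0.01105073] start [0.55166194 0.1608605 ]
327 245 5 -42 125 -56 50
327 246 3 -42 126 -55 51
327 247 1 -42 128 -53 52
327 249 -3 -42 124 -57 50
327 248 -1 -42 126 -55 51
327 250 -6 -41 123 -58 49
326 246 3 -40 130 -50 51
326 245 5 -40 129 -51 51
326 244 8 -40 127 -53 50
326 250 -5 -39 122 -58 46
326 251 -8 -39 125 -54 48
326 249 -4 -39 128 -52 50
326 248 -1 -39 126 -54 49
326 247 1 -39 128 -52 50
325 244 8 -38 128 -51 49
325 250 -6 -37 127 -51 48
325 248 -2 -37 132 -47 51
325 249 -4 -37 128 -50 48
325 246 3 -37 130 -48 50
325 245 5 -37 127 -51 48
325 251 -8 -37 125 -53 46
325 247 1 -37 128 -50 48
324 244 8 -35 125 -52 45
324 248 -1 -35 129 -48 47
324 250 -6 -35 130 -47 48
324 246 3 -35 128 -48 47
324 247 1 -35 127 -50 46
324 245 6 -35 126 -50 46
324 251 -8 -35 126 -50 45
324 249 -4 -35 129 -47 47
323 246 3 -33 126 -49 44
323 250 -5 -33 123 -51 42
323 249 -4 -33 130 -45 46
323 247 1 -33 129 -46 46
323 245 6 -33 124 -50 43
323 248 -1 -33 125 -50 43
323 251 -8 -32 128 -47 45
322 246 4 -31 123 -50 40
322 248 -1 -31 1
[... 18299 characters left out ...]

363 209 -2 82 127 70 88
363 210 -2 82 125 71 87
363 211 -3 83 121 74 86
365 211 2 84 123 73 89
365 209 1 85 128 70 90
364 212 -2 85 118 76 88
364 210 -2 85 124 73 89
364 208 -3 85 129 70 91
364 209 -3 86 125 72 90
365 214 1 86 114 79 87
365 210 -1 87 124 73 91
365 212 0 87 118 76 89
365 208 -2 87 128 70 93
365 213 0 87 116 78 89
366 210 1 88 124 73 92
366 211 1 88 121 75 92
364 213 -5 88 112 80 89
367 210 4 88 126 72 93
366 209 0 89 126 72 93
366 212 0 89 117 77 92
366 213 0 90 114 80 92
367 209 1 91 126 73 95
366 207 -3 91 128 71 96
366 208 -3 91 125 73 96
365 207 -7 92 126 73 96
367 211 -1 93 118 77 95
367 208 -2 93 125 73 97
btn 293 3.1341336310556325 145.71352465605753 91.13169407447852
```

Both cameras agree on the button at own y ≈150 and the pointer tip at 62. But they put the tab at about -18°, with lugs at ±18° and ±52°. That is half a click off the stated rest positions, so I'll measure again to see whether the wheel is still moving.

```bash
cat >> h.py <<'E'
AX=np.array([.99873,.05035]); AY=np.array([-.05035,.99873]); O={"top":np.array([.5592,.0111]),"scene":np.array([.5628,.0105])}
def own(n,A): d=A[...,:2]-O[n]; return d@AX*1000,d@AY*1000,A[...,2]*1000
def wheel(n,sv=None):
    c=viewer.read_camera(n); 
    if sv: save(c,sv)
    X,Y,Z=own(n,cloud(c)); r=np.hypot(Y,Z-97); a=np.degrees(np.arctan2(Y,Z-97))
    m=(abs(abs(X)-13)<3)&(r>47)&(r<63)&(abs(a)<100); out=[]
    print(n,"tab",m.sum(),np.median(a[m]) if m.any() else None)
    m=(abs(X)<7)&(r>44)&(r<54)&(abs(a)<100); print(" lug hist",np.histogram(a[m],np.arange(-90,91,12))[0])
E
python3 - <<'E'
from h import *
print(ctrl.read_state()["time"]); wheel("top"); wheel("scene"); wheel("top"); print(ctrl.read_state()["time"])
c=viewer.read_camera("scene");print(c["eye"])
E
```

```text
0.2
top tab 21 -16.960773102705186
 lug hist [18  0  6 18  0  0 10  0 13 11  0 22  6  2 13]
scene tab 23 -17.06860583767538
 lug hist [11  0  4 20  0 14  3  0 17  9  0 19  4  0 17]
top tab 21 -17.034283449569
 lug hist [15  0 10 16  0  1 11  0 17  9  0 24  2  0 19]
0.35
[ 1.34367047 -0.60381006  0.95859428]
```

The wheel really does stand at about -17°, steady, with lugs at ±18°. I'll nudge the tab gently first and watch where it settles. The arm now travels high, turning tool x to run along own +y.

>>> play_rows(travel=[[-0.16, -0.15, -0.1], [-0.32, -0.3, -0.2], [-0.48, -0.45, -0.3], [-0.64, -0.6, -0.4], [-0.8, -0.75, -0.5]], twist=[[0, 0, 0.12], [0, 0, 0.24], [0, 0, 0.36], [0, 0, 0.48], [0, 0, 0.6]], grip=[0, 0, 0, 0, 0], grip_force=20)

```text
time: 0.82
position: [0.2523, 0.4884, 0.2983]
ee_rot: [-0.0, 0.275, 0.961, 0.0]
ft_force: [0.9, 1.0, -0.3]
width: 0.707
finger_force: 0.0
```

```bash
cat >> h.py <<'E'
def go(oy,z,ox=0.0,o=np.array([.560,.0111])):
    s=ctrl.read_state(); M=rot(s["ee_rot"]); t=np.r_[o+oy/1000*AY+ox/1000*AX,z/1000]
    T=np.c_[np.r_[AY,0],np.r_[AX,0],[0,0,-1]]
    print("t",round(s["time"],2),"pos",s["position"].round(4),"F",s["ft_force"].round(1),"w",round(s["width"],3),"travel",((M.T@(t-s["position"]))/.15).round(3),"twist",(R.from_matrix(M.T@T).as_rotvec()/.5).round(3),"own",(np.r_[(s["position"][:2]-o)@AX,(s["position"][:2]-o)@AY,s["position"][2]]*1000).round(1))
E
python3 -c "
from h import *
go(-60,280)"
```

```text
t 0.82 pos [0.2523 0.4884 0.2983] F [ 0.9  1.  -0.3] w 0.707 travel [-3.653 -1.943  0.121] twist [ 0.    -0.     1.925] own [-283.3  492.2  298.3]
```

>>> play_rows(travel=[[-0.19, -0.1, 0], [-0.38, -0.2, 0], [-0.57, -0.3, 0], [-0.76, -0.4, 0], [-0.95, -0.5, 0]], twist=[[0, 0, 0.12], [0, 0, 0.24], [0, 0, 0.36], [0, 0, 0.48], [0, 0, 0.6]], grip=[0, 0, 0, 0, 0])

```text
time: 1.23
position: [0.3339, 0.3496, 0.2979]
ee_rot: [0.0, 0.416, 0.909, 0.0]
ft_force: [0.6, 0.4, -0.5]
width: 0.327
finger_force: 0.0
```

```bash
python3 -c "
from h import *
go(-60,280)"
```

```text
t 1.23 pos [0.3339 0.3496 0.2979] F [ 0.6  0.4 -0.5] w 0.327 travel [-3.008 -0.582  0.118] twist [ 1.000e-03 -1.000e-03  1.325e+00] own [-208.8  349.5  297.9]
```

>>> play_rows(travel=[[-0.2, -0.04, 0], [-0.4, -0.08, 0], [-0.6, -0.12, 0], [-0.8, -0.16, 0], [-1, -0.2, 0]], twist=[[0, 0, 0.12], [0, 0, 0.24], [0, 0, 0.36], [0, 0, 0.48], [0, 0, 0.6]], grip=[0, 0, 0, 0, 0])

```text
time: 1.65
position: [0.4096, 0.2168, 0.2979]
ee_rot: [0.0, 0.547, 0.837, 0.0]
ft_force: [0.4, 0.5, 0.5]
width: 0.018
finger_force: 0.0
```

```bash
python3 -c "
from h import *
go(-60,280)"
```

```text
t 1.65 pos [0.4096 0.2168 0.2979] F [0.4 0.5 0.5] w 0.018 travel [-2.033  0.226  0.118] twist [ 0.001 -0.001  0.725] own [-139.9  213.   297.9]
```

>>> play_rows(travel=[[-0.2, 0.02, 0.02], [-0.4, 0.04, 0.04], [-0.6, 0.06, 0.06], [-0.8, 0.08, 0.08], [-1, 0.1, 0.1]], twist=[[0, 0, 0.14], [0, 0, 0.28], [0, 0, 0.42], [0, 0, 0.56], [0, 0, 0.72]], grip=[0, 0, 0, 0, 0])

```text
time: 2.07
position: [0.4839, 0.0857, 0.2828]
ee_rot: [0.0, 0.688, 0.725, 0.001]
ft_force: [0.6, 0.7, 0.6]
width: 0.007
finger_force: 0.0
```

```bash
python3 -c "
from h import *
go(-60,280)"
```

```text
t 2.07 pos [0.4839 0.0857 0.2828] F [0.6 0.7 0.6] w 0.007 travel [-0.923  0.48   0.018] twist [ 0.002 -0.001  0.004] own [-72.2  78.3 282.8]
```

>>> play_rows(travel=[[-0.2, 0.12, 0.1], [-0.4, 0.24, 0.25], [-0.6, 0.36, 0.4], [-0.82, 0.48, 0.55], [-0.82, 0.48, 0.75]], twist=[[0, 0, 0], [0, 0, 0], [0, 0, 0], [0, 0, 0], [0, 0, 0]], grip=[0, 0, 0, 0, 0])

```text
time: 2.48
position: [0.5658, -0.0398, 0.1713]
ee_rot: [0.004, 0.69, 0.724, 0.001]
ft_force: [-1.2, -0.8, -0.2]
width: 0.004
finger_force: 0.0
```

Run:
```python
from h import *
go(-45,141); c=viewer.read_camera("scene"); cv2.imwrite("pics/s2.png",cv2.resize(c["color"][130:280,270:430,::-1],None,fx=3.6,fy=3.6,interpolation=2))
w=viewer.read_camera("wrist"); save(w,"pics/w2.png"); print(w["eye"]); wheel("scene")
```

```text
t 2.48 pos [ 0.5658 -0.0398  0.1713] F [-1.2 -0.8 -0.2] w 0.004 travel [ 0.042 -0.023  0.202] twist [ 0.013  0.01  -0.006] own [  3.2 -51.1 171.3]
[0.55894773 0.0291228  0.32628052]
scene tab 21 -17.31942354947341
 lug hist [12  0  9 13  0 12  0  0 11  9  0 19  7  0 18]
```

View pics/s2.png

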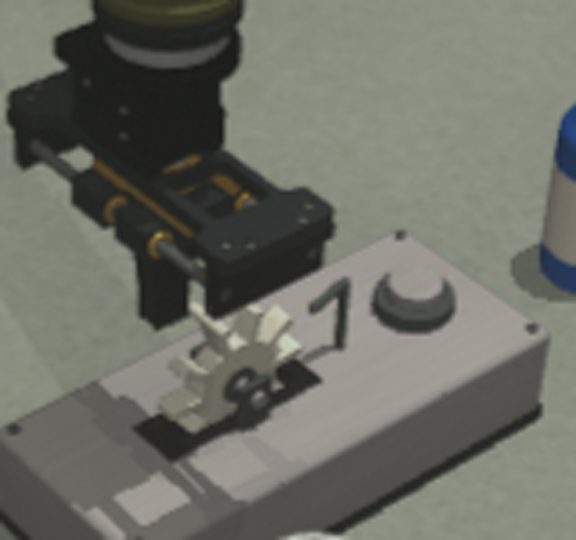

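View pics/w2.png

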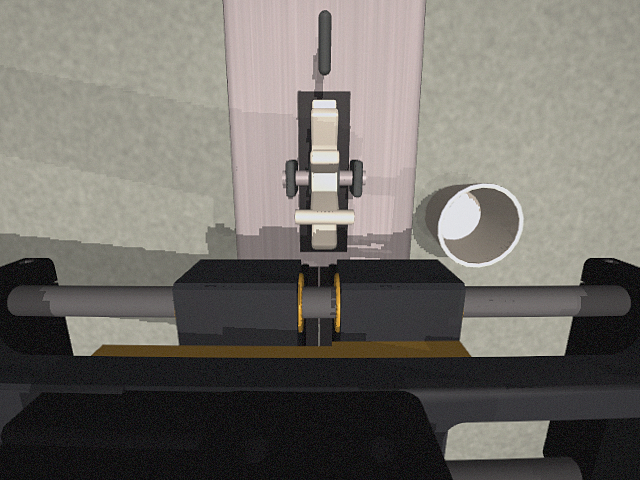

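The tab's crossbar is at (325,216) in the wrist view, behind the hub at (324,183). The shut fingertips hang just behind it on the -y side, and all is clear. Now I'll go down to z≈141 and make the small nudge.

>>> play_rows(travel=[[0, -0.02, 0.1], [0, -0.02, 0.2], [0, -0.02, 0.2]], twist=[[0, 0, 0], [0, 0, 0], [0, 0, 0]], grip=[0, 0, 0])

```text
time: 2.88
position: [0.5583, -0.0299, 0.1396]
ee_rot: [-0.001, 0.686, 0.728, -0.0]
ft_force: [-0.1, -0.6, -0.9]
width: 0.006
finger_force: 0.0
```

```bash
python3 -c "
from h import *
go(-24,141)
wheel('scene')
go(-24,141)"
```

```text
t 2.88 pos [ 0.5583 -0.0299  0.1396] F [-0.1 -0.6 -0.9] w 0.006 travel [ 0.112  0.026 -0.009] twist [-0.003 -0.002  0.016] own [ -3.8 -40.9 139.6]
scene tab 0 None
 lug hist [14  0  4 17  0  5  0  0  0  0  0  1  5  0 17]
t 2.93 pos [ 0.559  -0.0302  0.1408] F [-0.4  0.6  0.6] w 0.007 travel [ 0.114  0.021 -0.001] twist [-0.    -0.002  0.016] own [ -3.1 -41.2 140.8]
```

>>> play_rows(travel=[[0.04, 0, 0], [0.07, 0, 0], [0.09, 0, 0], [0.11, 0, 0], [0.11, 0, 0]], twist=[[0, 0, 0], [0, 0, 0], [0, 0, 0], [0, 0, 0], [0, 0, 0]], grip=[0, 0, 0, 0, 0])

```text
time: 3.35
position: [0.5586, -0.014, 0.1406]
ee_rot: [0.0, 0.686, 0.727, 0.001]
ft_force: [-0.2, -0.9, -0.9]
width: 0.003
finger_force: 0.0
```

```bash
python3 -c "
from h import *
go(-41,141)
wheel('top'); wheel('wrist') if 0 else None
O['wrist']=O['top']; wheel('wrist','pics/w3.png')
go(-41,141)"
```

```text
t 3.35 pos [ 0.5586 -0.014   0.1406] F [-0.2 -0.9 -0.9] w 0.003 travel [-0.107  0.017 -0.003] twist [ 0.002 -0.002  0.015] own [ -2.6 -25.  140.6]
top tab 0 None
 lug hist [0 0 0 0 0 0 0 0 0 0 0 0 2 4 1]
wrist tab 345 2.6212721875080227
 lug hist [  0   0   0   0   0 106  42   2 108   0 520   0  49 353   0]
t 3.45 pos [ 0.5584 -0.0151  0.1403] F [ 0.9 -0.4 -0.4] w 0.006 travel [-0.1    0.019 -0.005] twist [ 0.001 -0.     0.012] own [ -2.9 -26.1 140.3]
```

The nudge snapped the wheel to about 0°, with the lugs now at 36° and 72°. It had been balanced at half a click, and two clicks remain. For click one, the finger sits in the gap behind the tab and follows it over the top.

>>> play_rows(travel=[[0.03, 0.01, -0.01], [0.06, 0.02, -0.01], [0.09, 0.02, -0.01], [0.12, 0.02, -0.015], [0.15, 0.02, -0.015]], twist=[[0, 0, 0], [0, 0, 0], [0, 0, 0], [0, 0, 0], [0, 0, 0]], grip=[0, 0, 0, 0, 0])

```text
time: 3.87
position: [0.5602, 0.0065, 0.1423]
ee_rot: [0.001, 0.687, 0.726, -0.0]
ft_force: [1.0, -1.9, -0.8]
width: 0.005
finger_force: 1.9
```

```bash
python3 -c "
from h import *
O['wrist']=O['top']; wheel('wrist')
go(14,141)"
```

```text
wrist tab 162 13.810982323459964
 lug hist [  0   0   8   0   0   0   0  95  70   0  90 377   0 290  52]
t 3.92 pos [0.5601 0.008  0.1422] F [ 0.6 -1.6  1.2] w 0.002 travel [0.114 0.001 0.008] twist [0.    0.001 0.012] own [-1.000e-01 -3.100e+00  1.422e+02]
```

>>> play_rows(travel=[[0.025, 0, 0], [0.05, 0, 0], [0.075, 0, 0.005], [0.1, 0, 0.01], [0.115, 0, 0.01]], twist=[[0, 0, 0], [0, 0, 0], [0, 0, 0], [0, 0, 0], [0, 0, 0]], grip=[0, 0, 0, 0, 0])

```text
time: 4.33
position: [0.5591, 0.0271, 0.1409]
ee_rot: [-0.001, 0.686, 0.727, 0.001]
ft_force: [0.1, 2.1, 1.2]
width: 0.005
finger_force: 1.2
```

```bash
python3 -c "
from h import *
O['wrist']=O['top']; wheel('wrist')
go(14,170)"
```

```text
wrist tab 267 34.90000642658396
 lug hist [  0   0   0   0   6   2   0   0   0  57  97   0 171 216   0]
t 4.38 pos [0.559  0.0275 0.1408] F [-0.1  2.8  1. ] w 0.008 travel [-0.016  0.001 -0.195] twist [ 0.001 -0.005  0.016] own [-1.000e-01  1.650e+01  1.408e+02]
```

Click one is done, with the tab at about 35°. Next I lift the finger out, step back behind the lug that is now upright, and check.

>>> play_rows(travel=[[-0.005, 0, -0.06], [-0.005, 0, -0.14], [-0.1, 0, -0.2], [-0.22, 0, -0.2], [-0.22, 0, -0.2]], twist=[[0, 0, 0], [0, 0, 0], [0, 0, 0], [0, 0, 0], [0, 0, 0]], grip=[0, 0, 0, 0, 0])

```text
time: 4.8
position: [0.5617, -0.0151, 0.173]
ee_rot: [0.002, 0.689, 0.724, 0.0]
ft_force: [-0.9, -1.2, 0.2]
width: 0.006
finger_force: 0.0
```

```bash
python3 -c "
from h import *
O['wrist']=O['top']; wheel('wrist'); wheel('scene')
go(-15.5,140)"
```

```text
wrist tab 251 35.023872022400006
 lug hist [  0   0   0   0 124 148   0 244  70   0 197   0  30 270   0]
scene tab 11 36.50036510398281
 lug hist [ 0 17  7  0 21  1  1 23  4  2 25  1  3 16  0]
t 4.9 pos [ 0.5612 -0.0109  0.1718] F [ 0.5  0.2 -0.6] w 0.006 travel [ 0.043 -0.001  0.212] twist [0.003 0.001 0.004] own [ 1.000e-01 -2.200e+01  1.718e+02]
```

>>> play_rows(travel=[[0.02, 0, 0.05], [0.02, 0, 0.05], [0.02, 0, 0.05]], twist=[[0, 0, 0], [0, 0, 0], [0, 0, 0]], grip=[0, 0, 0])

```text
time: 5.15
position: [0.56, -0.0044, 0.1624]
ee_rot: [-0.001, 0.686, 0.727, -0.001]
ft_force: [0.4, 0.4, -0.1]
width: 0.005
finger_force: 0.0
```

```bash
python3 -c "
from h import *
go(-15.5,140)"
```

```text
t 5.15 pos [ 0.56   -0.0044  0.1624] F [ 0.4  0.4 -0.1] w 0.005 travel [-0.     0.005  0.149] twist [-0.004 -0.     0.015] own [ -0.7 -15.5 162.4]
```

>>> play_rows(travel=[[0, 0, 0.05], [0, 0, 0.1], [0, 0, 0.15], [0, 0, 0.15]], twist=[[0, 0, 0], [0, 0, 0], [0, 0, 0], [0, 0, 0]], grip=[0, 0, 0, 0])

```text
time: 5.48
position: [0.5606, -0.0058, 0.1397]
ee_rot: [0.0, 0.687, 0.727, -0.001]
ft_force: [0.7, 0.8, 1.7]
width: 0.003
finger_force: 0.5
```

```bash
python3 -c "
from h import *
O['wrist']=O['top']; wheel('wrist')
go(14,140)"
```

```text
wrist tab 357 34.49927000756901
 lug hist [  0   0   0   0   0   0 193 378  75   0 241   0  71 327   0]
t 5.53 pos [ 0.5605 -0.0055  0.1401] F [ 0.8 -0.8  0.2] w 0.007 travel [0.204 0.004 0.001] twist [-0.002  0.     0.011] own [ -0.4 -16.6 140.1]
```

>>> play_rows(travel=[[0.025, 0, 0], [0.05, 0, -0.005], [0.075, 0, -0.01], [0.095, 0, -0.01], [0.11, 0, -0.01]], twist=[[0, 0, 0], [0, 0, 0], [0, 0, 0], [0, 0, 0], [0, 0, 0]], grip=[0, 0, 0, 0, 0])

```text
time: 5.95
position: [0.5597, 0.0114, 0.1425]
ee_rot: [-0.0, 0.687, 0.727, -0.0]
ft_force: [-0.9, -1.6, 1.3]
width: 0.01
finger_force: 2.7
```

```bash
python3 -c "
from h import *
O['wrist']=O['top']; wheel('wrist')
go(14,140)"
```

```text
wrist tab 276 49.516561125809346
 lug hist [  0   0   0  18   0   0   0   0 354 171   0 297   0   0 245]
t 6.0 pos [0.5597 0.0121 0.1425] F [-1.3 -1.6  1.1] w 0.009 travel [0.086 0.002 0.017] twist [-0.    -0.002  0.013] own [ -0.3   1.1 142.5]
```

>>> play_rows(travel=[[0.02, 0, 0], [0.04, 0, 0.003], [0.06, 0, 0.006], [0.08, 0, 0.01], [0.08, 0, 0.01]], twist=[[0, 0, 0], [0, 0, 0], [0, 0, 0], [0, 0, 0], [0, 0, 0]], grip=[0, 0, 0, 0, 0])

```text
time: 6.42
position: [0.5594, 0.0257, 0.1409]
ee_rot: [-0.001, 0.686, 0.727, 0.001]
ft_force: [0.4, 2.9, 1.7]
width: 0.008
finger_force: 1.9
```

```bash
python3 -c "
from h import *
O['wrist']=O['top']; wheel('wrist')
go(14,170)"
```

```text
wrist tab 264 65.6693507631594
 lug hist [  0   0   0   0  13   0   0   0   0 129 320   0 332  10   0]
t 6.47 pos [0.5595 0.0254 0.141 ] F [0.8 4.1 1.7] w 0.005 travel [-0.001 -0.001 -0.193] twist [ 0.002 -0.005  0.015] own [  0.2  14.3 141. ]
```

The tab is at 66°, with the following lug resting against the back of the finger. I'll ease 2 mm forward and lift clear.

>>> play_rows(travel=[[0.012, 0, 0], [0.015, 0, -0.05], [0.015, 0, -0.12], [0.015, 0, -0.25], [0.015, 0, -0.25]], twist=[[0, 0, 0], [0, 0, 0], [0, 0, 0], [0, 0, 0], [0, 0, 0]], grip=[0, 0, 0, 0, 0])

```text
time: 6.88
position: [0.5612, 0.0239, 0.1824]
ee_rot: [0.002, 0.688, 0.726, 0.002]
ft_force: [0.7, -1.1, 0.3]
width: 0.004
finger_force: 0.0
```

Run:
```python
from h import *
O['wrist']=O['top']; wheel('wrist'); wheel('scene'); go(150,115)
w=viewer.read_camera("wrist"); save(w,"pics/w5.png")
```

```text
wrist tab 164 68.78030732572086
 lug hist [  0   0   0   0   0   0   0   0   0   0 286   0  11 221   0]
scene tab 18 69.31065392045664
 lug hist [ 0 16  6  0 20  2  1 23  5  1 23  1  5 21  1]
t 6.98 pos [0.5597 0.0242 0.1795] F [ 1.1  0.7 -0. ] w 0.0 travel [0.913 0.001 0.43 ] twist [0.004 0.001 0.009] own [  0.4  13.1 179.5]
```

View pics/w5.png

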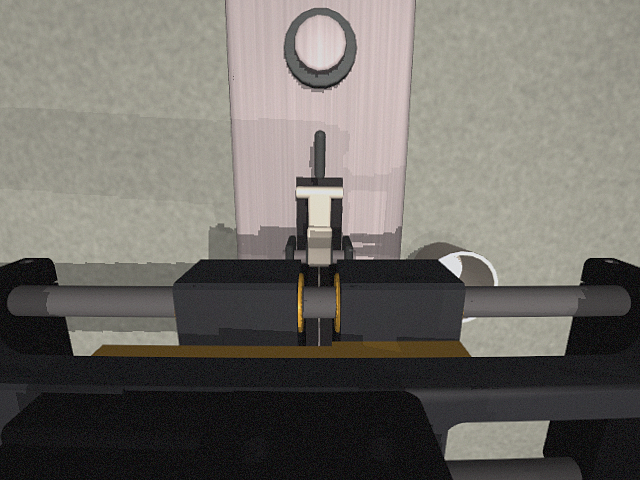

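The crossbar at (320,191) stands opposite the pointer tip at about (320,178), and the lug pattern matches a full rest. The wheel has been let go, so next is the button.

>>> play_rows(travel=[[0.2, 0, 0], [0.4, 0, 0], [0.65, 0, 0], [0.913, 0, 0], [0.913, 0, 0.2]], twist=[[0, 0, 0], [0, 0, 0], [0, 0, 0], [0, 0, 0], [0, 0, 0]], grip=[0, 0, 0, 0, 0])

```text
time: 7.45
position: [0.553, 0.1736, 0.1521]
ee_rot: [-0.0, 0.683, 0.73, 0.006]
ft_force: [0.8, 2.4, -0.1]
width: 0.01
finger_force: 0.0
```

>>> play_rows(travel=[[0, 0, 0.1], [0, 0, 0.2], [0, 0, 0.25], [0, 0, 0.25], [0, 0, 0.25]], twist=[[0, 0, 0], [0, 0, 0], [0, 0, 0], [0, 0, 0], [0, 0, 0]], grip=[0, 0, 0, 0, 0])

```text
time: 7.87
position: [0.5512, 0.1615, 0.1105]
ee_rot: [-0.0, 0.687, 0.726, -0.001]
ft_force: [-0.9, 0.1, 0.7]
width: 0.005
finger_force: 0.0
```

```bash
python3 -c "
from h import *
wheel('scene')
go(150,86)"
```

```text
scene tab 19 69.83014921718589
 lug hist [ 0 15  4  0 20  3  0 23  1  2 23  0  6 20  1]
t 7.92 pos [0.5518 0.1617 0.1114] F [ 0.2 -0.1  0.3] w 0.007 travel [-0.005  0.004  0.169] twist [ 0.001 -0.     0.01 ] own [ -0.6 150.8 111.4]
```

>>> play_rows(travel=[[0, 0, 0.05], [0, 0, 0.1], [0, 0, 0.14], [0, 0, 0.17], [0, 0, 0.17]], twist=[[0, 0, 0], [0, 0, 0], [0, 0, 0], [0, 0, 0], [0, 0, 0]], grip=[0, 0, 0, 0, 0])

```text
time: 8.33
position: [0.5525, 0.1622, 0.0909]
ee_rot: [-0.001, 0.687, 0.726, 0.001]
ft_force: [-11.5, -3.4, 33.5]
width: 0.003
finger_force: 16.9
```

```bash
python3 -c "
from h import *
go(150,86)"
```

```text
t 8.33 pos [0.5525 0.1622 0.0909] F [-11.5  -3.4  33.5] w 0.003 travel [-0.009 -0.001  0.033] twist [ 0.002 -0.006  0.01 ] own [1.000e-01 1.513e+02 9.090e+01]
```

The finger hit a hard stop at z=90.9 with 33 N. I'll lift and check the button's height profile to confirm it went fully down.

>>> play_rows(travel=[[0, 0, -0.1], [0, 0, -0.2], [0, 0, -0.4], [-0.25, 0, -0.6], [-0.5, 0, -0.6]], twist=[[0, 0, 0], [0, 0, 0], [0, 0, 0], [0, 0, 0], [0, 0, 0]], grip=[0, 0, 0, 0, 0])

```text
time: 8.75
position: [0.5578, 0.0923, 0.1794]
ee_rot: [0.001, 0.684, 0.729, 0.004]
ft_force: [1.1, -0.7, 0.7]
width: 0.004
finger_force: 0.0
```

Run:
```python
from h import *
O['wrist']=O['top']; wheel('scene')
def prof(n,A):
    X,Y,Z=own(n,A); m=(abs(X)<32)&(abs(Y-150)<32)&(Z>86)
    cx,cy=np.median(X[m]),np.median(Y[m]); r=np.hypot(X-cx,Y-cy)
    print(n,m.sum(),cx,cy,[(a,round(float(np.nanmedian(Z[(r>=a)&(r<a+4)])),1)) for a in range(0,36,4)])
prof("top",np.load("top0.npy")); prof("scene",np.load("scene0.npy"))
w=viewer.read_camera("wrist"); prof("wrist",cloud(w)); prof("top",cloud(viewer.read_camera("top"))); go(150,120)
save(w,"pics/w6.png")
```

```text
scene tab 14 69.93216041628304
 lug hist [ 0 15  3  0 22  4  0 24  2  3 25  1  7 20  0]
top 325 -0.40539637478121415 149.1814898496971 [(0, 97.5), (4, 98.4), (8, 98.2), (12, 97.7), (16, 90.6), (20, 87.1), (24, 79.2), (28, 75.6), (32, 75.5)]
scene 241 4.366399914464875 146.41274140370305 [(0, 96.3), (4, 96.4), (8, 94.0), (12, 91.5), (16, 86.1), (20, 83.2), (24, 76.6), (28, 75.7), (32, 75.0)]
wrist 3967 2.270859709494422 151.9270752982904 [(0, 97.7), (4, 97.7), (8, 97.8), (12, 97.7), (16, 94.2), (20, 87.8), (24, 86.4), (28, 75.7), (32, 75.8)]
top 0 nan nan [(0, nan), (4, nan), (8, nan), (12, nan), (16, nan), (20, nan), (24, nan), (28, nan), (32, nan)]
t 8.9 pos [0.5563 0.0835 0.1761] F [-0.5  0.6 -0.8] w 0.004 travel [ 0.517 -0.001  0.374] twist [ 0.004  0.001 -0.003] own [-1.000e-01  7.250e+01  1.761e+02]
  return _methods._mean(a, axis=axis, dtype=dtype,
  ret = ret.dtype.type(ret / rcount)
  return np.nanmean(a, axis, out=out, keepdims=keepdims)
```

View pics/w6.png

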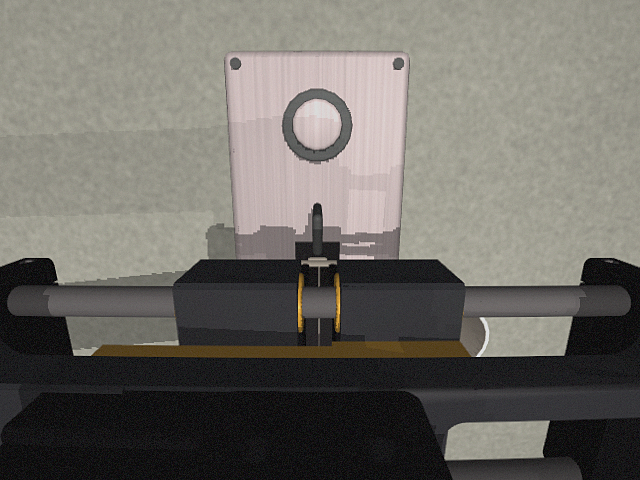

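The top of the button (317,124) stands at 97.7 mm again. The finger went to 90.9 mm, so it got the full 6 mm of travel to the stop. The wheel is unchanged at the mark and the arm is clear of everything.

```bash
python3 -c "
from workcell import close_job
print(close_job())"
```

```text
the job is handed in; nothing more can be done
None
```

I handed the job in with the wheel's tab resting at the pointer and the start button pressed fully down and back up; the bottle, carton and cup were never touched, and no verdict came back.

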